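# Make up the camera kit: shot film out to the tray, fresh film, battery and lens in

## Robot

A 6-joint arm with a two-finger parallel gripper is mounted at the origin on a cart in front of the work surface, level with it; the furniture and walls round the work are solid. World frame = base frame: x ahead of the robot, y to its left, z up, the work surface at z = 0. Lengths are in mm, angles in rad, forces in N, time in s.
With the tool pointing down it reaches from about 150 to 775 mm from the base axis. Payload 6.1 kg.
Tool frame: the origin (TCP) lies midway between the tips of the shut fingers; the grasp point (between the pads) lies 19 mm behind it (ctrl.hold_point_z is the distance from the TCP to the grasp point, in mm); z points along the fingers, y is the line along which they close (so a half turn about z gives the same grasp; the last joint's range is limited). The gripper opens to 85 mm and grips with 20 to 120 N. Pads are 22 mm wide; open, the fingers measure 114 mm over their backs; the gripper's body (76 mm by 85 mm) begins 54 mm behind the grasp point. The pads swing forward as they close: fully open they stand 13 mm farther back than shut.
Start: joints at [1.106, 0.126, -0.04, 1.405, 0, 1.571], TCP at [235.319, 469.29, 200.295] pointing down, gripper open.
Joint ranges: [-2.72, 2.72], [-0.95, 1.95], [-1.27, 1.35], [-1.78, 2.02], [-1.46, 1.47], [-3.14, 3.14]. Speed limits (rad/s): [2.39, 2.39, 3.01, 3.14, 3.14, 3.14].

## Interface

Orientations are given as a unit quaternion [x, y, z, w].
In Python, from bench import ctrl, grab_frame, workorder gives the robot as it stands.
- The arm moves only by the tool send_rows, never from a script. Its argument "steps" is a list of rows, each an object with "linear": the shift along the tool's x, y, z in m, a list of three; "turn": the turn about the tool's z in rad. A call has 1 to 8 rows; each row is the pose to reach, as a shift and turn from the pose commanded when the call began, along the tool's axes at that moment; what a row does not reach only later rows make up. A row lasts 1/10 s, in which the tool goes at most 50 mm and 8.59 degrees, less where a joint would pass 70% of its speed; a pose out of reach is approached as far as the arm can. A call with a gripper value outside its range is refused whole. "fingers" is the finger opening in m, from 0 to 0.0854, set as the call begins (left out, the last holds). The fingers move at their own pace and stop on an object; "grip_force" is the grip in N (left out, the last holds). Time passes only in rows, so rows that repeat a pose let the fingers close. It gives the time, the measured TCP pose, the force, the opening and the grip force at its end, in the units of the state.
- ctrl.sense(): the state, without advancing time (a new reading comes with each control period).
- grab_frame(name): name is "scene" or "top" or "wrist"; returns a dict with "pixels" (384x512x3 uint8, red, green, blue), "depth" (384x512 float32, mm along the optical axis (not along the pixel's ray), 0 where there is no reading), "intrinsics" (3x3 intrinsics, pixels), "R" (3x3) and "t" (3): a world point X has camera coordinates R X + t; the wrist camera has in their place "tool_from_camera" (4x4, takes a point from camera to tool coordinates, whose origin is the TCP and whose axes are the flange's). Camera axes: x right, y down, z forward; pixel columns grow to the right and rows downward; lengths in mm; the calibration is good to about 2 mm. A picture is of the moment at which its call begins: read the wrist's pose just before it.
- workorder.finish_job(): hands the job in; it is judged then, once.
The state is a dict: "time_s": time; "qpos": joint angles; "joint_velocities": joint speeds; "joint_efforts": joint torques, N m; "tool_pos": TCP position; "tcp_rot": TCP orientation; "force": force on the tool from outside, world axes, zero at the start; "ft_torque": the same for the moment, N m; "width": opening from 0.0 (shut) to 1.0 (fully open); "gripper_force": force on a finger pad.
Only numpy, scipy, OpenCV 4.12 (cv2) and the standard library are available. Lean on these libraries where they do the work, as an engineer would, in place of code of your own. Each camera call takes 0.05 s, during which the arm holds its last target. There are 200 camera calls.

## Task

Make the camera insert ready for the next shoot: take the shot roll (black can, grey lid) out of its well and stand it upright in the wooden tray for the lab, then stand the fresh roll (white can, orange lid) in the freed film well, lay the camera battery flat in its rectangular pocket and stand the spare lens in the large round well, each fully down on the floor of its cut-out. Keep the lens upright all the time, and leave the glue stick and the memory stick where they are.

Things in the scene. Friction and masses are not known exactly. Their poses are not given: they have to be found in the camera images.
- spare_lens: spare camera lens, black with a thin gold ring, 68 mm diameter (66 mm at the ribbed ring, 30 to 52 mm up, where it is gripped), 71 mm tall, 0.24 kg, standing on its rear cap on the desk. Origin: centre of its underside; z up along its axis.
- camera_battery: flat black battery pack, 52 x 36 mm, 16 mm high, 45 g, lying on the desk turned anyhow. Origin: centre of its underside; x along the 52 mm, y along the 36 mm.
- fresh_film: unexposed film: white film can with an orange lid, 34 mm diameter at the lid (top 7 mm) and 31 mm below it, 52 mm tall, 28 g, standing on the desk. Origin: centre of its underside; z up.
- shot_film: exposed film: black film can with a grey lid, same size as the white one, standing in the film well of film_foam at the start (about 30 mm of it above the foam). Origin: centre of its underside; z up.
- lens_foam: Fixed foam block, 92 x 92 x 32 mm, charcoal on blue, one of three in random order in a grey fabric insert (286 x 100 mm, walls 36 mm high). Origin: centre of its underside, 3 mm above the desk; x along the row, y across it; top at z = 32 mm. In its centre the large round lens well: 80 mm wide, 3 mm bevel at the mouth, 22 mm deep, blue floor at z = 10 mm.
- film_foam: Fixed foam block, 92 x 92 x 32 mm, charcoal on blue, one of three in random order in a grey fabric insert (286 x 100 mm, walls 36 mm high). Origin: centre of its underside, 3 mm above the desk; x along the row, y across it; top at z = 32 mm. In its centre the small round film well: 46 mm wide, 3 mm bevel at the mouth, 22 mm deep, floor at z = 10 mm; holds the black can at first.
- battery_foam: Fixed foam block, 92 x 92 x 32 mm, charcoal on blue, one of three in random order in a grey fabric insert (286 x 100 mm, walls 36 mm high). Origin: centre of its underside, 3 mm above the desk; x along the row, y across it; top at z = 32 mm. In its centre the battery pocket: 64 mm (x) by 48 mm (y), 12 mm deep, floor at z = 20 mm, crossed along y by a full-length finger channel as deep, 32 mm wide.
- tray: shallow wooden desk tray, 120 x 100 mm outside (x, y), 108 x 88 mm inside, walls 6 mm thick and 20 mm high, inner floor 6 mm above its underside, cork-coloured floor, empty, fixed on the desk. Origin: centre of its underside; z up.
- glue_stick: white glue stick with a red cap, 26 mm diameter, 91 mm tall, standing on the desk; not film, stays where it is. Origin: centre of its underside.
- usb_stick: small black memory stick with a bare metal plug, 52 x 18 mm, 8 mm high, lying on the desk; stays where it is. Origin: centre of its underside; long side along y.
There are look-alikes about, which are no part of the job. Leave any turquoise look-alike of the camera_battery alone.

How it is judged:
By the outcome, as a careful person would: the job done as asked, in the order asked, and still so for the second after the job is handed in, with the robot touching nothing.
It also fails if it takes over 83 s, if anything falls off the work surface, if the arm or the gripper's body presses on something with over 40 N, if the wrist force passes 120 N, or if a joint passes its speed limit or range.

## Working session

There is one attempt and no reset: what is moved stays moved. The work goes in short steps, Python scripts to look and compute and a tool call to move; the robot and the scene stay as the last step left them, time stands still between calls to the robot, and variables do not carry over. Pictures are saved under pics/ and viewed, at most 14 in all, crops included, and the job is handed in when it is done.

Besides the shell and the picture viewer there is one more tool, called after "Call:" as a command line: name --argument value ..., lists and objects as JSON in quotes. send_rows: Moves the arm, as the interface text tells. Its arguments: {"type":"object","properties":{"steps":{"type":"array"},"fingers":{"type":"number"},"grip_force":{"type":"number"}},"required":["steps"]}

```bash
mkdir -p pics; ls; cat > h.py <<'E'
import numpy as np, cv2, pickle
from bench import ctrl, grab_frame, workorder
def snap(n):
    f=grab_frame(n); pickle.dump(f,open(n+'.pkl','wb')); return f
def P(f,u,v,z=None):
    "pixel->world; z given: intersect plane z, else use depth"
    K=f['intrinsics'];R=np.array(f['R']);t=np.array(f['t'])
    d=R.T@np.linalg.solve(K,[u,v,1.]); c=-R.T@t
    if z is None: return c+d*float(f['depth'][int(round(v)),int(round(u))])
    return c+d*(z-c[2])/d[2]
def save(img,n,s=1,box=None):
    if box: img=img[box[1]:box[3],box[0]:box[2]]
    cv2.imwrite('pics/'+n,cv2.resize(img[:,:,::-1],None,fx=s,fy=s,interpolation=cv2.INTER_CUBIC))
E
python3 - <<'E'
from h import *
for n in('scene','top'):
    f=snap(n); save(f['pixels'],n+'0.png',1.5)
    print(n,np.round(-np.array(f['R']).T@f['t']))
s=ctrl.sense(); print({k:np.round(v,3) for k,v in s.items()}, ctrl.hold_point_z)
E
```

```text
pics
scene [-307. -581.  699.]
top [ 340. -162. 1015.]
{'time_s': np.float64(0.1), 'qpos': array([ 1.106,  0.126, -0.041,  1.405,  0.   ,  1.571]), 'joint_velocities': array([-0.001, -0.001,  0.003,  0.001,  0.   , -0.   ]), 'joint_efforts': array([ 1.000e-03, -4.369e+01,  3.536e+01,  1.400e-02,  0.000e+00,
        0.000e+00]), 'tool_pos': array([235.143, 468.948, 199.576]), 'tcp_rot': array([ 0.23 ,  0.973, -0.001, -0.   ]), 'force': array([ 0.222,  0.419, -0.137]), 'ft_torque': array([-0.027,  0.008, -0.011]), 'gripper_force': np.float64(0.0), 'width': np.float64(1.0)} 18.700000000000003
```

View pics/top0.png

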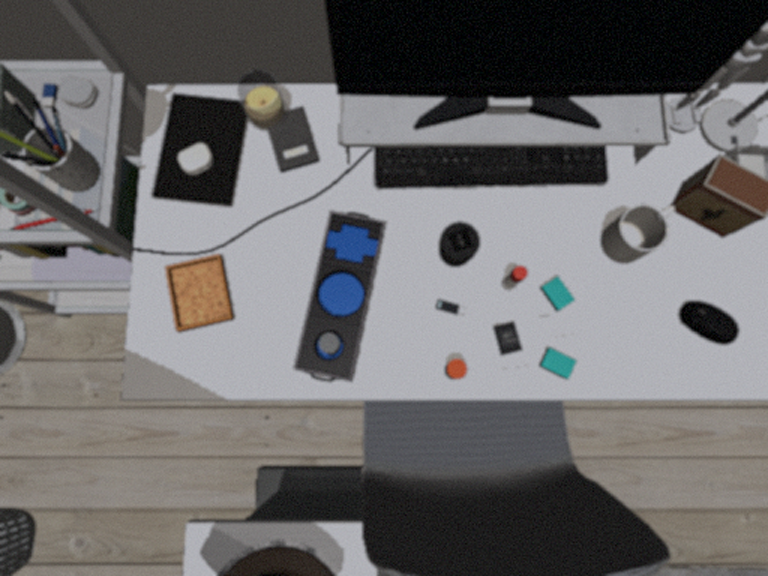

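View pics/scene0.png

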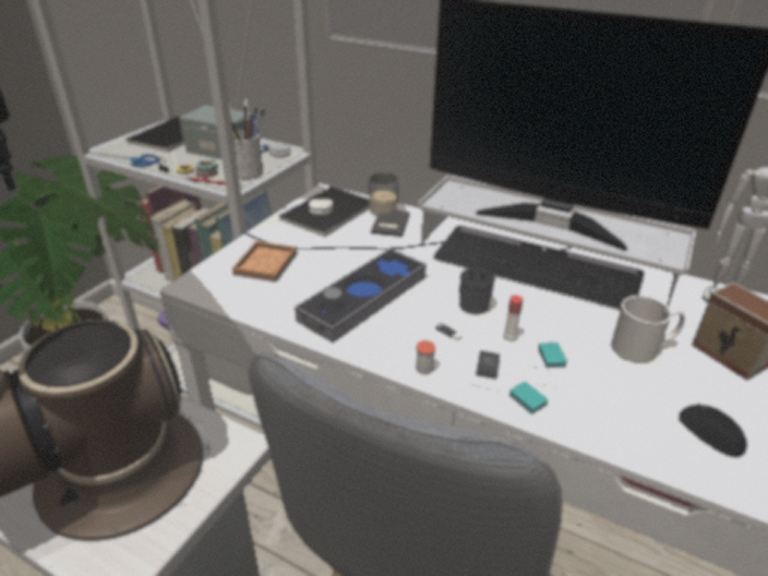

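Top view (1.5x pixels): the black lens is at (459,244), the black battery at (508,338) and the orange-lid white can at (456,369). The glue stick is at (518,273), and the USB stick with its metal plug at (449,307). The insert has the battery foam at (352,243), the lens foam at (342,293) and the film foam at (329,345), which holds the grey-lid can. The tray is at (200,292).

Battery candidates are black (508,338), turquoise (558,293) and turquoise (558,363). The black one matches the description. The mouse at (709,321) and the card at (294,139) are far off and the wrong shape.

```bash
python3 - <<'E'
from h import *
f=pickle.load(open('top.pkl','rb'))
save(f['pixels'],'cropA.png',5,(190,135,275,255)); save(f['pixels'],'cropB.png',5,(280,140,400,260))
D=f['depth']
v,u=np.mgrid[:384,:512]; K=f['intrinsics']
pc=np.stack([(u-K[0,2])/K[0,0]*D,(v-K[1,2])/K[1,1]*D,D],-1)
W=(pc-np.array(f['t']))@np.array(f['R']); np.save('W.npy',W)
for n,a,b in [('lens',459,244),('usb',449,307),('glue',518,273),('bat',508,338),('fresh',456,369),('t1',558,293),('t2',558,363),('shot',329,345),('lensfl',342,293),('batfl',352,243),('tray',200,292),('desk',420,330)]:
    print(n,np.round(P(f,a/1.5,b/1.5),1))
def comp(n,a,b,r,zlo,zhi):
    a=int(a/1.5);b=int(b/1.5); m=np.zeros(D.shape,bool); m[b-r:b+r,a-r:a+r]=1
    m&=(W[...,2]>zlo)&(W[...,2]<zhi)&(D>0)
    p=W[m][:,:2].astype(np.float32); (c,s,an)=cv2.minAreaRect(p); (cc,rr)=cv2.minEnclosingCircle(p)
    print(n,m.sum(),'rect',np.round(c,1),np.round(s,1),round(an,1),'circ',np.round(cc,1),round(rr,1),'mean',p.mean(0).round(1),'z',np.median(W[m][:,2]).round(1))
comp('lens',459,244,18,60,85);comp('glue',518,273,12,80,105);comp('bat',508,338,14,9,25);comp('fresh',456,369,14,42,62)
comp('t1',558,293,14,9,25);comp('t2',558,363,16,9,25)
comp('shot',329,345,16,52,75)
def blue(n,a,b,r):
    a=int(a/1.5);b=int(b/1.5);px=f['pixels'].astype(int);m=np.zeros(D.shape,bool); m[b-r:b+r,a-r:a+r]=1
    m&=(px[...,2]>px[...,0]+60); q=np.argwhere(m)[:,::-1]
    p=np.array([P(f,x,y,{'lens':13,'bat':23}[n])[:2] for x,y in q],np.float32)
    print(n,len(q),cv2.minAreaRect(p),cv2.minEnclosingCircle(p),p.mean(0))
blue('lens',342,293,19);blue('bat',352,243,20)
m=np.zeros(D.shape,bool);m[135:262,190:265]=1;m&=(W[...,2]>28)&(W[...,2]<45)&(D>0)
print('insert',m.sum(),cv2.minAreaRect(W[m][:,:2].astype(np.float32)))
m=np.zeros(D.shape,bool);m[165:225,105:162]=1;m&=(W[...,2]>13)&(W[...,2]<30)&(D>0)
print('tray',m.sum(),cv2.minAreaRect(W[m][:,:2].astype(np.float32)))
E
```

```text
lens [ 604.7 -300.1   71.7]
usb [ 507.8 -288.7    6.2]
glue [ 549.7 -392.1   92.2]
bat [ 451.8 -388.5   15.2]
fresh [ 396.5 -292.4   48.7]
t1 [ 531.  -479.7   15.8]
t2 [ 408.5 -471.9   16.5]
shot [435.1 -82.2  61.7]
lensfl [532.  -99.6  12. ]
batfl [ 619.9 -117.1   25.1]
tray [534.9 153.4   7.5]
desk [ 467.5 -237.2    1.4]
lens 549 rect [ 613.1 -300.9] [65.4 65.7] 45.1 circ [ 612.9 -301.1] 34.0 mean [ 611.7 -300.4] z 70.5
glue 81 rect [ 552.2 -394.7] [22.8 21.7] 35.6 circ [ 552.1 -395.2] 12.1 mean [ 552.1 -394.2] z 89.4
bat 284 rect [ 453.5 -387.4] [51.5 36.3] 13.0 circ [ 453.  -387.2] 30.6 mean [ 453.3 -386.6] z 15.6
fresh 148 rect [ 398.6 -291.9] [31.1 33.2] 43.8 circ [ 398.5 -291.9] 16.9 mean [ 398.2 -291.7] z 51.1
t1 277 rect [ 532.5 -478.5] [51.6 37.3] 32.0 circ [ 532.6 -478.3] 30.6 mean [ 531.8 -477.7] z 15.7
t2 297 rect [ 410.4 -471.1] [52.1 36.1] 63.6 circ [ 410.9 -471. ] 30.0 mean [ 410.3 -471. ] z 15.6
shot 148 rect [439.8 -80.7] [32.1 31.9] 63.7 circ [439.7 -80.4] 16.8 mean [439.5 -80.7] z 64.0
lens 672 ((530.3302001953125, -98.2178955078125), (75.5205307006836, 77.02592468261719), 0.2259731888771057) ((531.671142578125, -97.60281372070312), 39.779457092285156) [530.8463  -97.70299]
bat 587 ((620.8223266601562, -115.80729675292969), (89.42526245117188, 63.215511322021484), 78.32239532470703) ((621.92041015625, -116.44552612304688), 45.2657470703125) [ 620.6994  -115.89466]
insert 2702 ((527.8945922851562, -96.15029907226562), (101.85134887695312, 298.24359130859375), 78.33837890625)
tray 403 ((534.8680419921875, 155.28138732910156), (120.4979248046875, 100.67459869384766), 13.595841407775879)
```

View pics/cropA.png

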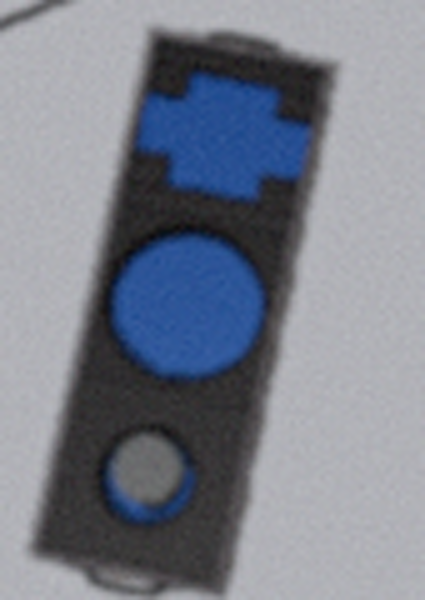

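View pics/cropB.png

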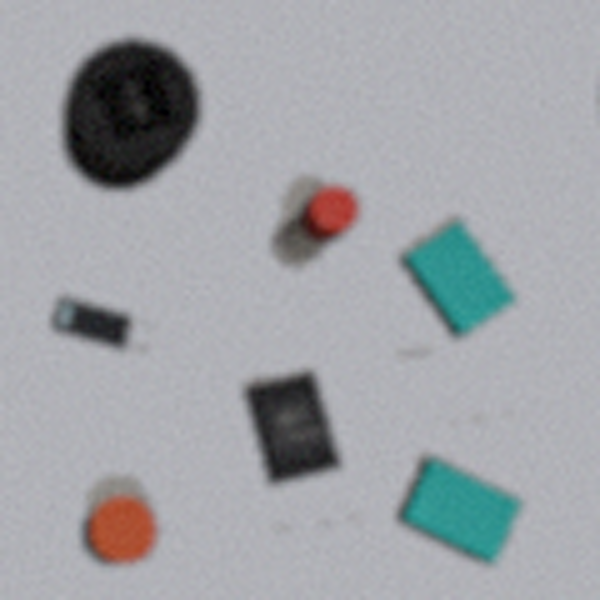

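The crops confirm it: the black battery is at cropB (293,427), with two turquoise decoys beside it, and the grey-lid can sits in the small well at cropA (147,468). Sizes and heights agree with the specification. Next I refine the insert centre and write the planning helper.

```bash
cat >> h.py <<'E'
import json,os,math
def plan(wps):
    "wps: (x,y,z,psi_deg). prints tool shift/turn (rounded), tracks commanded pose"
    c=json.load(open('cmd.json')) if os.path.exists('cmd.json') else [235.319,469.29,200.295,63.4]
    for w in wps:
        p=math.radians(c[3]); x=np.array([-math.sin(p),math.cos(p),0]); y=np.array([math.cos(p),math.sin(p),0])
        d=np.array(w[:3])-c[:3]; l=np.round([d@x/1e3,d@y/1e3,-d[2]/1e3],3); t=round(-math.radians(w[3]-c[3]),3)
        n=max(np.linalg.norm(d)/50,abs(w[3]-c[3])/8.59)
        print('lin',l.tolist(),'turn',t,'rows>=%.1f'%n,'->',w)
        e=(l[0]*x+l[1]*y)*1e3; c=[c[0]+e[0],c[1]+e[1],c[2]-l[2]*1e3,c[3]-math.degrees(t)]
    json.dump(c,open('cmd.json','w'))
E
python3 - <<'E'
from h import *
W=np.load('W.npy')
m=np.zeros(W.shape[:2],np.uint8);m[130:262,185:265]=1;m&=((W[...,2]>5)&(W[...,2]<70))
m=cv2.morphologyEx(m,cv2.MORPH_CLOSE,np.ones((25,25)));m=cv2.morphologyEx(m,cv2.MORPH_OPEN,np.ones((13,13)))
c=max(cv2.findContours(m,0,1)[0],key=cv2.contourArea); f=pickle.load(open('top.pkl','rb'))
p=np.array([P(f,*q[0],36)[:2] for q in c],np.float32); print(cv2.minAreaRect(p))
s=ctrl.sense();print(s['tool_pos'],s['tcp_rot'])
plan([(345,190,150,78.5),(440,-80.5,110,78.5),(440,-80.5,37,78.5)])
E
```

```text
((542.79248046875, -89.61592864990234), (158.0007781982422, 325.9007568359375), 89.9886474609375)
[235.14271521 468.9475145  199.57626208] [ 2.30331213e-01  9.73112017e-01 -7.10620153e-04 -1.73785361e-04]
lin [-0.223, -0.201, 0.05] turn -0.264 rows>=6.1 -> (345, 190, 150, 78.5)
lin [-0.147, -0.246, 0.04] turn 0.0 rows>=5.8 -> (440, -80.5, 110, 78.5)
lin [-0.0, 0.0, 0.073] turn 0.0 rows>=1.5 -> (440, -80.5, 37, 78.5)
```

Call:
send_rows --steps '[{"linear":[-0.223,-0.201,0.05],"turn":-0.264},{"linear":[-0.223,-0.201,0.05],"turn":-0.264},{"linear":[-0.223,-0.201,0.05],"turn":-0.264},{"linear":[-0.223,-0.201,0.05],"turn":-0.264},{"linear":[-0.223,-0.201,0.05],"turn":-0.264},{"linear":[-0.223,-0.201,0.05],"turn":-0.264},{"linear":[-0.223,-0.201,0.05],"turn":-0.264},{"linear":[-0.223,-0.201,0.05],"turn":-0.264}]'

```text
time_s: 0.9
tool_pos: [344.7, 188.3, 150.0]
tcp_rot: [0.102, 0.995, -0.0, -0.0]
force: [-0.0, 0.3, -0.6]
width: 1.005
gripper_force: 0.0
```

Call:
send_rows --steps '[{"linear":[-0.147,-0.246,0.04],"turn":0},{"linear":[-0.147,-0.246,0.04],"turn":0},{"linear":[-0.147,-0.246,0.04],"turn":0},{"linear":[-0.147,-0.246,0.04],"turn":0},{"linear":[-0.147,-0.246,0.04],"turn":0},{"linear":[-0.147,-0.246,0.04],"turn":0},{"linear":[-0.147,-0.246,0.04],"turn":0},{"linear":[-0.147,-0.246,0.04],"turn":0}]' --fingers 0.065

```text
time_s: 1.7
tool_pos: [439.9, -80.0, 110.0]
tcp_rot: [0.1, 0.995, 0.0, -0.001]
force: [-0.5, -0.2, -0.4]
width: 0.763
gripper_force: 0.0
```

```bash
python3 - <<'E'
from h import *
s=ctrl.sense();print(s['time_s'],s['tool_pos'],s['tcp_rot'],s['width'],s['force'])
f=snap('wrist'); save(f['pixels'],'w1.png',1.3); print(f['intrinsics'],f['tool_from_camera'])
E
```

```text
1.7 [439.88874858 -79.98369235 109.95213915] [ 1.00152096e-01  9.94971922e-01  3.49578432e-04 -5.56822542e-04] 0.7631868670521728 [-0.48304125 -0.15319024 -0.36199571]
[[268.82944209   0.         255.74390793]
 [  0.         268.82944209 194.46536808]
 [  0.           0.           1.        ]] [[-7.68860221e-04 -9.57287837e-01 -2.89135620e-01  7.40003681e+01]
 [ 9.99999693e-01 -7.79309580e-04 -7.89816346e-05 -1.69210060e-01]
 [-1.49718000e-04 -2.89135592e-01  9.57288142e-01 -1.74043830e+02]
 [ 0.00000000e+00  0.00000000e+00  0.00000000e+00  1.00000000e+00]]
```

View pics/w1.png

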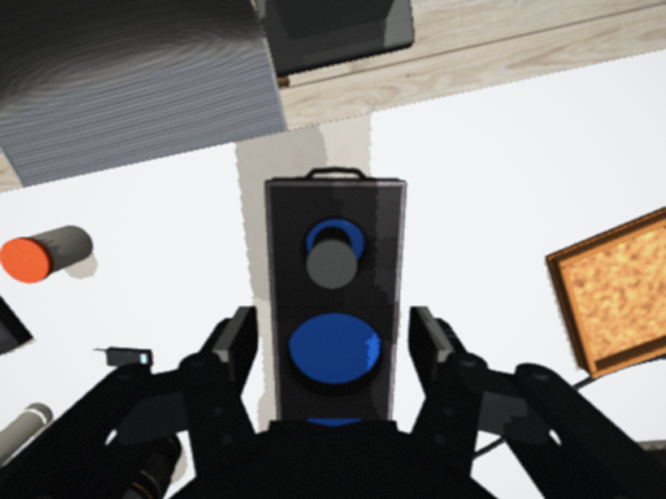

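The wrist view shows the can lid at (331,264), the lens well at (334,348) and the insert edges nearly vertical in the picture. I check these against the top-camera values.

```bash
cat >> h.py <<'E'
from scipy.spatial.transform import Rotation as Ro
def wrist():
    s=ctrl.sense(); f=grab_frame('wrist'); T=np.array(f['tool_from_camera'])
    return wfix(f,s)
def wfix(f,s):
    T=np.array(f['tool_from_camera']); Rt=Ro.from_quat(s['tcp_rot']).as_matrix()
    Rc=Rt@T[:3,:3]; tc=Rt@T[:3,3]+s['tool_pos']; f['R']=Rc.T; f['t']=-Rc.T@tc; return f
E
python3 - <<'E'
from h import *
f=wfix(pickle.load(open('wrist.pkl','rb')),ctrl.sense()); pickle.dump(f,open('wrist.pkl','wb'))
s=1.3
print('lid',P(f,331/s,264/s,65),P(f,331/s,264/s))
D=f['depth'];v,u=np.mgrid[:384,:512];K=f['intrinsics']
W=(np.stack([(u-K[0,2])/K[0,0]*D,(v-K[1,2])/K[1,1]*D,D],-1)-f['t'])@f['R']
m=(W[...,2]>58)&(W[...,2]<72)&(np.hypot(W[...,0]-440,W[...,1]+80)<30)&(D>0)
print('lid d',m.sum(),cv2.minAreaRect(W[m][:,:2].astype(np.float32)),np.median(W[m][:,2]))
# edges of insert at z=36: left/right pts and top corners
for q in [(266,181),(405,181),(273,300),(399,300)]: print(q,P(f,q[0]/s,q[1]/s,36).round(1))
# blue floor of lens and film well
b=(f['pixels'].astype(int)); b=(b[...,2]>b[...,0]+60)
for n,y0,y1 in(('film',150,225),('lens',230,300)):
    q=np.argwhere(b&(v>y0)&(v<y1)&(u>210)&(u<310))[:,::-1]; p=np.array([P(f,*k,13)[:2] for k in q],np.float32); print(n,len(q),cv2.minAreaRect(p),cv2.minEnclosingCircle(p))
# far (row-up) edge of film well mouth etc; fingertip depths
for q in [(248,312),(424,312)]: print('tip',P(f,q[0]/s,q[1]/s))
E
```

```text
lid [439.4034385  -80.51279739  65.        ] [439.48206062 -80.52964391  64.76100221]
lid d 1170 ((439.39068603515625, -80.49246215820312), (33.205657958984375, 32.841033935546875), 54.8790397644043) 65.16318044389573
(266, 181) [ 380.  -114.8   36. ]
(405, 181) [399.3 -19.6  36. ]
(273, 300) [ 468.8 -132.4   36. ]
(399, 300) [488.2 -36.9  36. ]
film 392 ((434.3041687011719, -76.03572845458984), (45.021217346191406, 28.010345458984375), 70.69786834716797) ((439.1380310058594, -77.6613540649414), 22.58341407775879)
lens 2903 ((533.8756103515625, -96.52548217773438), (71.78462219238281, 75.46585083007812), 23.950681686401367) ((531.9286499023438, -96.6927261352539), 40.199920654296875)
tip [ 421.91327764 -110.28229568  158.10933763]
tip [435.52737586 -41.85827575 158.68220259]
```

All positions agree within about 1 mm for the can, and the film well is at about (439,-77.7). I descend and grip.

Call:
send_rows --steps '[{"linear":[0,0,0.04],"turn":0},{"linear":[0,0,0.06],"turn":0},{"linear":[0,0,0.073],"turn":0},{"linear":[0,0,0.073],"turn":0},{"linear":[0,0,0.073],"turn":0}]'

```text
time_s: 2.25
tool_pos: [440.0, -79.9, 38.1]
tcp_rot: [0.099, 0.995, 0.0, 0.0]
force: [0.1, -1.1, 0.3]
width: 0.76
gripper_force: 0.0
```

Call:
send_rows --steps '[{"linear":[0,0,0],"turn":0},{"linear":[0,0,0],"turn":0},{"linear":[0,0,0],"turn":0},{"linear":[0,0,0],"turn":0},{"linear":[0,0,0],"turn":0},{"linear":[0,0,0],"turn":0},{"linear":[0,0,0],"turn":0},{"linear":[0,0,0],"turn":0}]' --fingers 0.02 --grip_force 30

```text
time_s: 3.05
tool_pos: [439.5, -80.7, 37.3]
tcp_rot: [0.1, 0.995, 0.0, -0.0]
force: [0.1, 0.1, -0.3]
width: 0.236
gripper_force: 0.0
```

```bash
python3 - <<'E'
from h import *
s=ctrl.sense();print(s['time_s'],s['tool_pos'],s['width'],s['force'],s['gripper_force'])
plan([(439.4,-80.5,110,78.5),(535,155,110,78.5),(535,155,33,78.5)])
E
```

```text
3.05 [439.5189337 -80.7477586  37.2584981] 0.23563850906414457 [ 0.0895754   0.11897997 -0.27062497] 0.0
lin [0.0, 0.0, -0.073] turn 0.0 rows>=1.5 -> (439.4, -80.5, 110, 78.5)
lin [-0.046, 0.25, 0.0] turn 0.0 rows>=5.1 -> (535, 155, 110, 78.5)
lin [-0.0, -0.0, 0.077] turn 0.0 rows>=1.5 -> (535, 155, 33, 78.5)
```

The opening is 20 mm, so the can isn't between the pads. I look before going on.

```bash
python3 - <<'E'
from h import *
f=wrist(); save(f['pixels'],'w2.png',1.3); pickle.dump(f,open('wrist.pkl','wb'))
g=snap('scene'); save(g['pixels'],'s2.png',5,(170,130,300,240))
s=ctrl.sense();print(s['width'],s['gripper_force'])
E
```

```text
0.23167257175391182 0.0
```

View pics/w2.png

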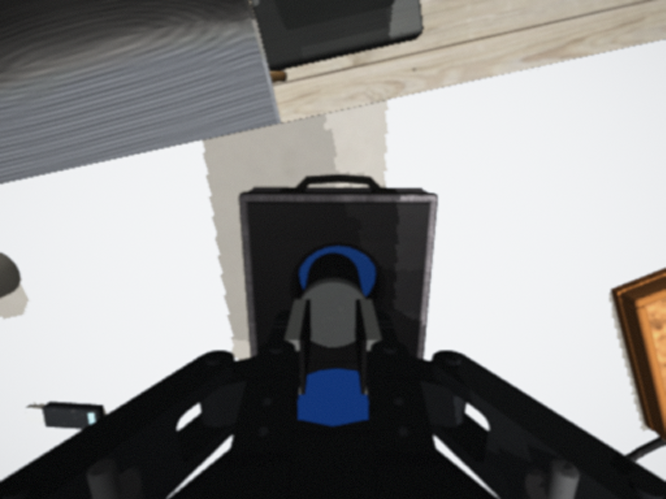

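View pics/s2.png

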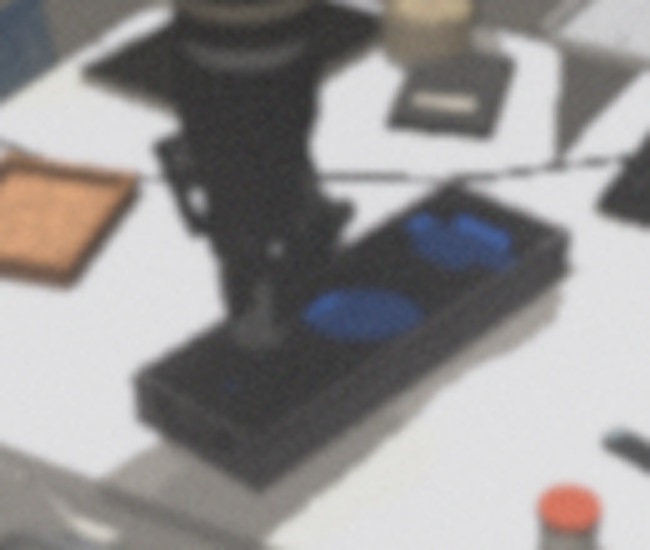

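The wrist view shows the finger ends at (300,325) and (370,325), overlapping the lid at (336,310). They seem to be on or above the lid, or short of it. I check depths and the TCP projection.

```bash
python3 - <<'E'
from h import *
f=pickle.load(open('wrist.pkl','rb'));s=1.3
for q in [(336,300),(336,320),(336,340),(298,320),(302,335),(374,320),(370,335),(305,380),(366,380),(300,345),(290,320)]: print(q,P(f,q[0]/s,q[1]/s).round(1))
st=ctrl.sense()
for z in(0,-19):
    X=Ro.from_quat(st['tcp_rot']).apply([0,0,z])+st['tool_pos']; c=f['R']@X+f['t']; k=f['intrinsics']@c; print(z,k[:2]/k[2]*s)
E
```

```text
(336, 300) [432.5 -77.9  65.3]
(336, 320) [442.7 -79.9  64.7]
(336, 340) [452.5 -81.9  65.6]
(298, 320) [425.6 -91.4  92.3]
(302, 335) [426.2 -89.1 103. ]
(374, 320) [431.6 -63.3  91.9]
(370, 335) [430.5 -65.9 103.8]
(305, 380) [446.5 -92.9 100.1]
(366, 380) [442.9 -70.1 110.8]
(300, 345) [428.  -89.9 106.2]
(290, 320) [425.7 -94.7  90.7]
0 [332.89790778 290.91823107]
-19 [332.95059582 306.3081082 ]
```

```bash
python3 - <<'E'
from h import *
f=pickle.load(open('wrist.pkl','rb'))
for u in (225,228,231,234,237,240,276,280,284,288):
    print(u,[tuple(P(f,u,v).round(0).astype(int)) for v in range(218,262,5)])
E
```

```text
225 [(np.int64(432), np.int64(-101), np.int64(35)), (np.int64(436), np.int64(-103), np.int64(34)), (np.int64(440), np.int64(-104), np.int64(33)), (np.int64(443), np.int64(-104), np.int64(36)), (np.int64(425), np.int64(-94), np.int64(83)), (np.int64(425), np.int64(-94), np.int64(89)), (np.int64(426), np.int64(-94), np.int64(93)), (np.int64(426), np.int64(-93), np.int64(98)), (np.int64(426), np.int64(-92), np.int64(103))]
228 [(np.int64(435), np.int64(-101), np.int64(27)), (np.int64(437), np.int64(-101), np.int64(31)), (np.int64(440), np.int64(-101), np.int64(34)), (np.int64(425), np.int64(-93), np.int64(77)), (np.int64(425), np.int64(-93), np.int64(83)), (np.int64(426), np.int64(-93), np.int64(88)), (np.int64(426), np.int64(-92), np.int64(94)), (np.int64(426), np.int64(-91), np.int64(99)), (np.int64(426), np.int64(-91), np.int64(104))]
231 [(np.int64(441), np.int64(-101), np.int64(13)), (np.int64(442), np.int64(-101), np.int64(21)), (np.int64(430), np.int64(-94), np.int64(60)), (np.int64(426), np.int64(-92), np.int64(77)), (np.int64(425), np.int64(-91), np.int64(84)), (np.int64(426), 
[... 2407 characters left out ...]
), (np.int64(431), np.int64(-64), np.int64(77)), (np.int64(431), np.int64(-64), np.int64(83)), (np.int64(431), np.int64(-65), np.int64(89)), (np.int64(431), np.int64(-65), np.int64(94)), (np.int64(430), np.int64(-66), np.int64(100)), (np.int64(431), np.int64(-66), np.int64(104))]
288 [(np.int64(448), np.int64(-57), np.int64(17)), (np.int64(450), np.int64(-58), np.int64(22)), (np.int64(451), np.int64(-59), np.int64(29)), (np.int64(453), np.int64(-60), np.int64(33)), (np.int64(456), np.int64(-61), np.int64(34)), (np.int64(432), np.int64(-63), np.int64(89)), (np.int64(431), np.int64(-63), np.int64(94)), (np.int64(431), np.int64(-64), np.int64(99)), (np.int64(431), np.int64(-64), np.int64(104))]
```

The gap is 20 mm, narrower than the 34 mm lid, and the fingers cover the lid. So the real fingertips are above z=65, about 35 mm higher than the reported TCP implies. Lowering a further 18 mm is therefore safe. I open, lower, and measure the tip height before closing.

Call:
send_rows --steps '[{"linear":[0,0,-0.005],"turn":0},{"linear":[0,0,-0.005],"turn":0},{"linear":[0,0,-0.005],"turn":0},{"linear":[0,0,-0.005],"turn":0},{"linear":[0,0,0.0],"turn":0},{"linear":[0,0,0.01],"turn":0},{"linear":[0,0,0.018],"turn":0},{"linear":[0,0,0.018],"turn":0}]' --fingers 0.05

```text
time_s: 3.95
tool_pos: [438.2, -80.5, 17.5]
tcp_rot: [0.1, 0.995, 0.0, -0.001]
force: [-1.4, -0.0, -0.9]
width: 0.585
gripper_force: 0.0
```

```bash
cat >> h.py <<'E'
def tips(f):
    D=f['depth'];v,u=np.mgrid[:384,:512];K=f['intrinsics']; s=ctrl.sense()
    C=np.stack([(u-K[0,2])/K[0,0]*D,(v-K[1,2])/K[1,1]*D,D,np.ones_like(D)],-1)@np.array(f['tool_from_camera']).T
    m=(D>0)&(abs(C[...,0])<16)&(abs(C[...,1])<62)&(C[...,2]<-5)&(C[...,2]>-120)
    for sg in(-1,1):
        q=C[m&(np.sign(C[...,1])==sg)]; print('side',sg,len(q))
        if len(q):
            for a in range(-5,-70,-6):
                k=q[(q[:,2]<=a)&(q[:,2]>a-6)]
                if len(k): print('  z',a,len(k),'x',k[:,0].min().round(),k[:,0].max().round(),'y',k[:,1].min().round(),k[:,1].max().round())
E
python3 - <<'E'
from h import *
json.dump([439.6,-80.6,19,78.5],open('cmd.json','w'))
f=wrist(); pickle.dump(f,open('wrist.pkl','wb')); s=ctrl.sense(); print(s['time_s'],s['tool_pos'],s['width'],s['force']); tips(f)
save(f['pixels'],'w3.png',3,(170,170,350,320))
E
```

```text
4.0 [438.63661851 -80.56698154  18.21969713] 0.5887346933477785 [0.62261877 1.0363649  0.59635252]
side -1 16426
  z -5 99 x -10.0 14.0 y -21.0 -0.0
  z -11 296 x -16.0 16.0 y -49.0 -0.0
  z -17 1336 x -16.0 16.0 y -48.0 -0.0
  z -23 91 x 3.0 14.0 y -15.0 -0.0
  z -29 94 x -3.0 14.0 y -26.0 -0.0
  z -35 142 x -10.0 14.0 y -36.0 -0.0
  z -41 585 x -16.0 15.0 y -39.0 -0.0
  z -47 1295 x -16.0 16.0 y -39.0 -0.0
  z -53 232 x -11.0 12.0 y -39.0 -25.0
  z -59 280 x -10.0 12.0 y -39.0 -25.0
  z -65 239 x -11.0 12.0 y -39.0 -25.0
side 1 16361
  z -5 123 x -15.0 14.0 y 1.0 25.0
  z -11 360 x -16.0 16.0 y 1.0 53.0
  z -17 1310 x -16.0 16.0 y 1.0 52.0
  z -23 83 x 2.0 14.0 y 1.0 15.0
  z -29 101 x -4.0 14.0 y 1.0 25.0
  z -35 135 x -11.0 14.0 y 0.0 36.0
  z -41 518 x -15.0 16.0 y 0.0 38.0
  z -47 1265 x -16.0 15.0 y 0.0 38.0
  z -53 237 x -11.0 12.0 y 24.0 38.0
  z -59 268 x -10.0 12.0 y 24.0 38.0
  z -65 252 x -10.0 12.0 y 24.0 38.0
```

View pics/w3.png

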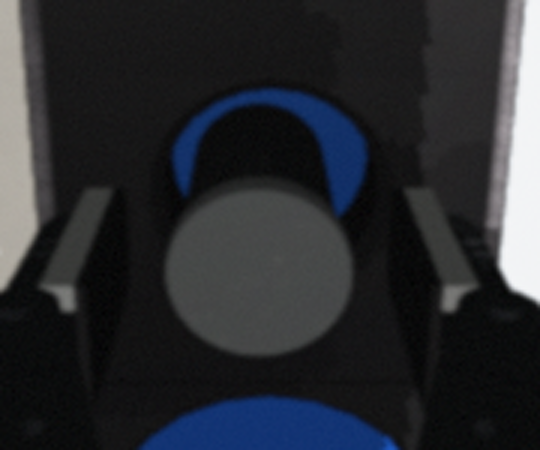

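Tips measure about 37 mm behind the reported TCP at a 50 mm opening. The lid at (258,270) is well centred between the pads. I go down 13 mm, which puts the tips near z=40, and close.

Call:
send_rows --steps '[{"linear":[0,0,0.008],"turn":0},{"linear":[0,0,0.013],"turn":0},{"linear":[0,0,0.013],"turn":0},{"linear":[0,0,0.013],"turn":0}]'

```text
time_s: 4.4
tool_pos: [439.4, -80.7, 6.2]
tcp_rot: [0.1, 0.995, 0.0, -0.0]
force: [-0.5, 1.3, 0.1]
width: 0.584
gripper_force: 0.0
```

Call:
send_rows --steps '[{"linear":[0,0,0],"turn":0},{"linear":[0,0,0],"turn":0},{"linear":[0,0,0],"turn":0},{"linear":[0,0,0],"turn":0},{"linear":[0,0,0],"turn":0},{"linear":[0,0,0],"turn":0}]' --fingers 0.02 --grip_force 30

```text
time_s: 5.0
tool_pos: [439.8, -80.8, 6.6]
tcp_rot: [0.1, 0.995, -0.0, 0.0]
force: [-0.7, 0.4, 4.5]
width: 0.376
gripper_force: 29.7
```

```bash
python3 - <<'E'
from h import *
s=ctrl.sense(); print(s['time_s'],s['tool_pos'],s['width'],s['gripper_force'],s['force'])
json.dump([439.6,-80.6,6,78.5],open('cmd.json','w'))
plan([(439.6,-80.6,70,78.5),(535,155,70,78.5),(535,155,3,78.5)])
E
```

```text
5.0 [439.84890142 -80.78186674   6.63514585] 0.3762661846422194 29.727928340435028 [-0.73595302  0.35044277  4.5086492 ]
lin [0.0, 0.0, -0.064] turn -0.0 rows>=1.3 -> (439.6, -80.6, 70, 78.5)
lin [-0.047, 0.25, -0.0] turn -0.0 rows>=5.1 -> (535, 155, 70, 78.5)
lin [0.0, -0.0, 0.067] turn -0.0 rows>=1.3 -> (535, 155, 3, 78.5)
```

Call:
send_rows --steps '[{"linear":[0,0,-0.02],"turn":0},{"linear":[0,0,-0.05],"turn":0},{"linear":[0,0,-0.064],"turn":0},{"linear":[0,0,-0.064],"turn":0}]'

```text
time_s: 5.4
tool_pos: [440.9, -81.0, 72.0]
tcp_rot: [0.1, 0.995, -0.0, 0.002]
force: [0.5, 0.1, -0.5]
width: 0.373
gripper_force: 29.8
```

Call:
send_rows --steps '[{"linear":[-0.005,0.03,0],"turn":0},{"linear":[-0.014,0.075,0],"turn":0},{"linear":[-0.023,0.12,0],"turn":0},{"linear":[-0.031,0.165,0],"turn":0},{"linear":[-0.039,0.21,0],"turn":0},{"linear":[-0.045,0.24,0],"turn":0},{"linear":[-0.047,0.25,0],"turn":0},{"linear":[-0.047,0.25,0],"turn":0}]'

```text
time_s: 6.2
tool_pos: [535.0, 155.6, 68.7]
tcp_rot: [0.099, 0.995, -0.001, -0.001]
force: [1.0, -0.1, 0.1]
width: 0.374
gripper_force: 29.9
```

Call:
send_rows --steps '[{"linear":[0,0,0.03],"turn":0},{"linear":[0,0,0.055],"turn":0},{"linear":[0,0,0.062],"turn":0},{"linear":[0,0,0.067],"turn":0},{"linear":[0,0,0.069],"turn":0},{"linear":[0,0,0.069],"turn":0}]'

```text
time_s: 6.8
tool_pos: [536.0, 154.6, 2.1]
tcp_rot: [0.101, 0.995, 0.0, 0.001]
force: [-0.0, -0.0, -0.9]
width: 0.376
gripper_force: 29.9
```

```bash
python3 - <<'E'
from h import *
s=ctrl.sense(); print(s['time_s'],s['tool_pos'],s['width'],s['gripper_force'],s['force'])
f=wrist(); save(f['pixels'],'w4.png',1.3)
E
```

```text
6.8 [535.97685836 154.59345342   2.09661924] 0.3756253896748001 29.89112913608551 [-0.01961011 -0.00555882 -0.86898709]
```

View pics/w4.png

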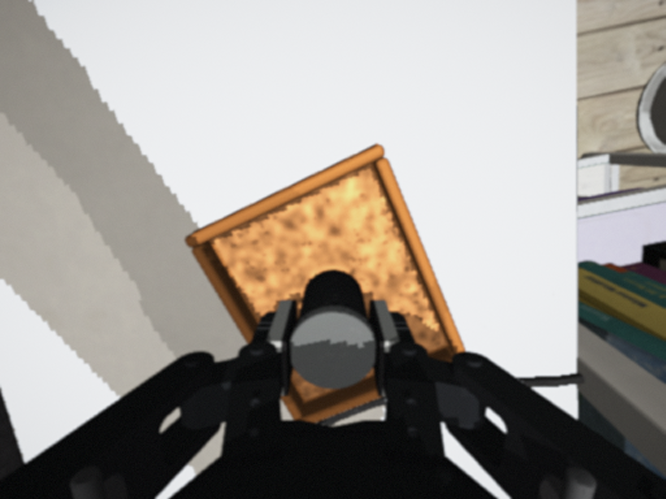

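The can is held upright at (333,347) inside the tray, a couple of mm above the floor. I lower it the rest and release.

Call:
send_rows --steps '[{"linear":[0,0,0.001],"turn":0},{"linear":[0,0,0.002],"turn":0},{"linear":[0,0,0.0025],"turn":0},{"linear":[0,0,0.0025],"turn":0}]'

```text
time_s: 7.25
tool_pos: [536.0, 155.1, -0.3]
tcp_rot: [0.1, 0.995, 0.0, 0.001]
force: [-0.7, 0.1, 5.8]
width: 0.374
gripper_force: 30.2
```

Call:
send_rows --steps '[{"linear":[0,0,0],"turn":0},{"linear":[0,0,0],"turn":0},{"linear":[0,0,0],"turn":0},{"linear":[0,0,0],"turn":0},{"linear":[0,0,-0.03],"turn":0},{"linear":[0,0,-0.08],"turn":0},{"linear":[0,0,-0.08],"turn":0}]' --fingers 0.055

```text
time_s: 7.95
tool_pos: [539.1, 155.9, 85.2]
tcp_rot: [0.1, 0.995, 0.002, 0.005]
force: [0.4, 1.2, 0.5]
width: 0.643
gripper_force: 0.0
```

```bash
python3 - <<'E'
from h import *
s=ctrl.sense(); print(s['time_s'],s['tool_pos'],s['width'])
f=snap('top');D=f['depth'];v,u=np.mgrid[:384,:512];K=f['intrinsics']
f2=wrist();D=f2['depth'];K=f2['intrinsics']
W=(np.stack([(u-K[0,2])/K[0,0]*D,(v-K[1,2])/K[1,1]*D,D],-1)-f2['t'])@f2['R']
m=(abs(W[...,2]-58)<5)&(np.hypot(W[...,0]-535,W[...,1]-155)<35)&(D>0)
print('lid',m.sum(),cv2.minAreaRect(W[m][:,:2].astype(np.float32)),np.median(W[m][:,2]))
json.dump([535,155,78.5,78.5],open('cmd.json','w'))
plan([(480,-40,95,78.5),(398.5,-291.8,95,78.5),(398.5,-291.8,-7,78.5)])
E
```

```text
7.95 [539.0667875  155.91378165  85.15970944] 0.6432865172130113
lid 1384 ((535.8677978515625, 154.9888153076172), (32.49599075317383, 33.23910903930664), 76.71367645263672) 57.9468373840043
lin [0.015, -0.202, -0.016] turn -0.0 rows>=4.1 -> (480, -40, 95, 78.5)
lin [0.03, -0.263, -0.0] turn -0.0 rows>=5.3 -> (398.5, -291.8, 95, 78.5)
lin [-0.0, -0.0, 0.102] turn -0.0 rows>=2.0 -> (398.5, -291.8, -7, 78.5)
```

The shot roll stands in the tray with its lid top at z=58, as expected. Next is the fresh roll.

Call:
send_rows --steps '[{"linear":[0.015,-0.202,-0.016],"turn":0},{"linear":[0.015,-0.202,-0.016],"turn":0},{"linear":[0.015,-0.202,-0.016],"turn":0},{"linear":[0.015,-0.202,-0.016],"turn":0},{"linear":[0.015,-0.202,-0.016],"turn":0},{"linear":[0.015,-0.202,-0.016],"turn":0}]'

```text
time_s: 8.65
tool_pos: [479.5, -41.2, 93.7]
tcp_rot: [0.102, 0.995, 0.0, -0.001]
force: [0.5, 0.3, -1.5]
width: 0.648
gripper_force: 0.0
```

Call:
send_rows --steps '[{"linear":[0.03,-0.263,0],"turn":0},{"linear":[0.03,-0.263,0],"turn":0},{"linear":[0.03,-0.263,0],"turn":0},{"linear":[0.03,-0.263,0],"turn":0},{"linear":[0.03,-0.263,0],"turn":0},{"linear":[0.03,-0.263,0],"turn":0},{"linear":[0.03,-0.263,0],"turn":0},{"linear":[0.03,-0.263,0],"turn":0}]'

```text
time_s: 9.45
tool_pos: [399.0, -290.5, 94.0]
tcp_rot: [0.1, 0.995, 0.001, -0.001]
force: [0.6, 0.8, -0.7]
width: 0.646
gripper_force: 0.0
```

```bash
cat >> h.py <<'E'
def wcloud(f):
    D=f['depth'];v,u=np.mgrid[:384,:512];K=f['intrinsics']
    W=(np.stack([(u-K[0,2])/K[0,0]*D,(v-K[1,2])/K[1,1]*D,D],-1)-f['t'])@f['R']; W[D<=0]=1e4; return W
def blob(W,x,y,r,z,dz=4):
    m=(abs(W[...,2]-z)<dz)&(np.hypot(W[...,0]-x,W[...,1]-y)<r); p=W[m][:,:2].astype(np.float32)
    print(len(p),cv2.minAreaRect(p) if len(p)>5 else '',np.median(W[m][:,2]) if len(p) else '')
E
python3 - <<'E'
from h import *
s=ctrl.sense(); print(s['time_s'],s['tool_pos'],s['width'])
f=wrist(); W=wcloud(f); blob(W,398.5,-292,30,52); blob(W,453,-387,40,16)
E
```

```text
9.45 [ 399.04944478 -290.4873934    93.97369241] 0.6464381269786891
1186 ((398.4548034667969, -292.9375305175781), (32.522979736328125, 33.2529411315918), 79.50426483154297) 51.93387558895103
639 ((442.2867736816406, -390.4609069824219), (28.8563232421875, 36.14814376831055), 13.714675903320312) 16.545304560972195
```

Call:
send_rows --steps '[{"linear":[0,-0.001,0.045],"turn":0},{"linear":[0,-0.001,0.085],"turn":0},{"linear":[0,-0.001,0.097],"turn":0},{"linear":[0,-0.001,0.102],"turn":0},{"linear":[0,-0.001,0.102],"turn":0}]'

```text
time_s: 10.0
tool_pos: [399.2, -292.3, -6.6]
tcp_rot: [0.1, 0.995, -0.0, 0.0]
force: [0.3, 0.2, 0.9]
width: 0.642
gripper_force: 0.0
```

Call:
send_rows --steps '[{"linear":[0,0,0],"turn":0},{"linear":[0,0,0],"turn":0},{"linear":[0,0,0],"turn":0},{"linear":[0,0,0],"turn":0},{"linear":[0,0,0],"turn":0},{"linear":[0,0,0],"turn":0}]' --fingers 0.02

```text
time_s: 10.6
tool_pos: [399.8, -293.5, -5.3]
tcp_rot: [0.1, 0.995, -0.001, 0.002]
force: [-0.2, 1.5, 7.3]
width: 0.373
gripper_force: 29.4
```

```bash
python3 - <<'E'
from h import *
s=ctrl.sense(); print(s['time_s'],s['tool_pos'],s['width'],s['gripper_force'],s['force'])
json.dump([398.7,-292.6,-7,78.5],open('cmd.json','w'))
plan([(398.7,-292.6,70,78.5),(439,-77.7,70,78.5),(439,-77.7,8,78.5)])
E
```

```text
10.6 [ 399.8222932  -293.50346262   -5.32903336] 0.37318406740823007 29.423965215682983 [-0.23023798  1.45924138  7.263369  ]
lin [0.0, 0.0, -0.077] turn -0.0 rows>=1.5 -> (398.7, -292.6, 70, 78.5)
lin [0.003, 0.219, -0.0] turn -0.0 rows>=4.4 -> (439, -77.7, 70, 78.5)
lin [0.0, -0.0, 0.062] turn -0.0 rows>=1.2 -> (439, -77.7, 8, 78.5)
```

Call:
send_rows --steps '[{"linear":[0,0,-0.02],"turn":0},{"linear":[0,0,-0.05],"turn":0},{"linear":[0,0,-0.077],"turn":0},{"linear":[0,0,-0.077],"turn":0}]'

```text
time_s: 11.0
tool_pos: [400.6, -294.6, 74.2]
tcp_rot: [0.1, 0.995, -0.002, 0.003]
force: [0.6, -0.1, -0.3]
width: 0.378
gripper_force: 29.8
```

Call:
send_rows --steps '[{"linear":[0,0.03,0],"turn":0},{"linear":[0.001,0.075,0],"turn":0},{"linear":[0.002,0.12,0],"turn":0},{"linear":[0.002,0.165,0],"turn":0},{"linear":[0.003,0.2,0],"turn":0},{"linear":[0.003,0.219,0],"turn":0},{"linear":[0.003,0.219,0],"turn":0},{"linear":[0.003,0.219,0],"turn":0}]'

```text
time_s: 11.8
tool_pos: [439.0, -77.6, 69.5]
tcp_rot: [0.1, 0.995, -0.0, -0.0]
force: [0.2, -0.1, -0.1]
width: 0.373
gripper_force: 29.9
```

Call:
send_rows --steps '[{"linear":[0,0,0.025],"turn":0},{"linear":[0,0,0.035],"turn":0},{"linear":[0,0,0.045],"turn":0},{"linear":[0,0,0.055],"turn":0},{"linear":[0,0,0.06],"turn":0},{"linear":[0,0,0.062],"turn":0},{"linear":[0,0,0.062],"turn":0}]'

```text
time_s: 12.5
tool_pos: [439.5, -77.7, 8.1]
tcp_rot: [0.1, 0.995, -0.0, 0.0]
force: [0.3, -0.4, -1.0]
width: 0.374
gripper_force: 29.9
```

```bash
python3 - <<'E'
from h import *
s=ctrl.sense(); print(s['time_s'],s['tool_pos'],s['width'],s['gripper_force'],s['force'])
f=wrist();save(f['pixels'],'w5.png',3,(170,170,350,320)); W=wcloud(f); blob(W,439,-78,25,66,6)
E
```

```text
12.5 [439.49624476 -77.7232613    8.08395782] 0.37385041432445054 29.89205539226532 [ 0.30676357 -0.39063153 -0.97857242]
3891 ((436.5539245605469, -80.12166595458984), (43.14054870605469, 33.50510787963867), 61.64204788208008) 65.49426038166742
```

View pics/w5.png

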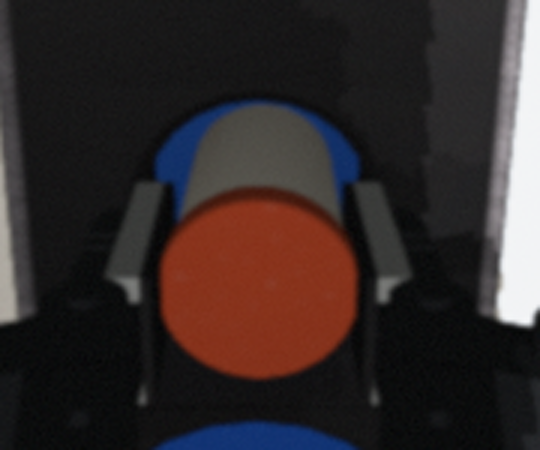

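The white can, with its orange lid at (258,285), is centred in the well. I lower it the last 2 mm, release, and go over to the battery.

Call:
send_rows --steps '[{"linear":[0,0,0.001],"turn":0},{"linear":[0,0,0.002],"turn":0},{"linear":[0,0,0.002],"turn":0},{"linear":[0,0,0.002],"turn":0}]'

```text
time_s: 12.95
tool_pos: [440.6, -77.7, 7.7]
tcp_rot: [0.1, 0.995, -0.0, 0.002]
force: [-1.5, 1.0, 11.2]
width: 0.37
gripper_force: 30.6
```

Call:
send_rows --steps '[{"linear":[0,0,0],"turn":0},{"linear":[0,0,0],"turn":0},{"linear":[0,0,0],"turn":0},{"linear":[0,0,0],"turn":0},{"linear":[0,0,-0.03],"turn":0},{"linear":[0,0,-0.08],"turn":0},{"linear":[0,0,-0.08],"turn":0},{"linear":[0,0,-0.08],"turn":0}]' --fingers 0.055

```text
time_s: 13.75
tool_pos: [440.2, -77.8, 86.8]
tcp_rot: [0.1, 0.995, -0.0, 0.001]
force: [-0.6, 0.8, -0.2]
width: 0.644
gripper_force: 0.0
```

```bash
python3 - <<'E'
from h import *
s=ctrl.sense(); print(s['time_s'],s['tool_pos'],s['width'])
f=wrist(); W=wcloud(f); blob(W,439,-78,25,65,5)
json.dump([439,-77.7,86,78.5],open('cmd.json','w'))
plan([(453.3,-387.2,60,103)])
E
```

```text
13.75 [440.2487515  -77.78008333  86.83699667] 0.6435370925176371
1421 ((438.3937072753906, -76.76139831542969), (33.27799606323242, 33.02169418334961), 24.02526092529297) 64.94447103319915
lin [-0.076, -0.3, 0.026] turn -0.428 rows>=6.2 -> (453.3, -387.2, 60, 103)
```

The fresh roll is seated with its top at z=65. I move above the battery.

Call:
send_rows --steps '[{"linear":[-0.076,-0.3,0.026],"turn":-0.428},{"linear":[-0.076,-0.3,0.026],"turn":-0.428},{"linear":[-0.076,-0.3,0.026],"turn":-0.428},{"linear":[-0.076,-0.3,0.026],"turn":-0.428},{"linear":[-0.076,-0.3,0.026],"turn":-0.428},{"linear":[-0.076,-0.3,0.026],"turn":-0.428},{"linear":[-0.076,-0.3,0.026],"turn":-0.428},{"linear":[-0.076,-0.3,0.026],"turn":-0.428}]'

```text
time_s: 14.6
tool_pos: [452.5, -389.4, 56.7]
tcp_rot: [-0.111, 0.994, 0.001, -0.001]
force: [0.3, -0.1, 0.6]
width: 0.646
gripper_force: 0.0
```

Call:
send_rows --steps '[{"linear":[0,0,0.0],"turn":0},{"linear":[0,0,0.0],"turn":0}]'

```text
time_s: 14.8
tool_pos: [453.2, -385.3, 58.9]
tcp_rot: [-0.114, 0.994, 0.001, -0.001]
force: [0.4, -0.5, 0.3]
width: 0.644
gripper_force: 0.0
```

```bash
python3 - <<'E'
from h import *
s=ctrl.sense(); print(s['time_s'],s['tool_pos'],s['tcp_rot'],s['width'])
f=wrist(); W=wcloud(f); blob(W,453,-387,36,16,5); tips(f); save(f['pixels'],'w6.png',1.3)
E
```

```text
14.8 [ 453.24897494 -385.30064716   58.85755818] [-1.13723863e-01  9.93511807e-01  8.77983074e-04 -6.34275442e-04] 0.6436996641327997
2470 ((454.14141845703125, -388.0895080566406), (52.45708084106445, 35.98173904418945), 13.631946563720703) 16.57645379846238
side -1 12786
  z -29 1 x 5.0 5.0 y -28.0 -28.0
  z -35 81 x -11.0 12.0 y -34.0 -27.0
  z -41 177 x -11.0 12.0 y -41.0 -27.0
  z -47 216 x -11.0 12.0 y -41.0 -27.0
  z -53 256 x -10.0 12.0 y -41.0 -27.0
  z -59 271 x -10.0 12.0 y -41.0 -27.0
  z -65 271 x -11.0 12.0 y -41.0 -27.0
side 1 12824
  z -29 1 x -7.0 -7.0 y 28.0 28.0
  z -35 81 x -10.0 12.0 y 27.0 34.0
  z -41 179 x -11.0 12.0 y 27.0 41.0
  z -47 222 x -11.0 12.0 y 27.0 41.0
  z -53 247 x -10.0 12.0 y 27.0 41.0
  z -59 284 x -11.0 12.0 y 27.0 41.0
  z -65 263 x -11.0 12.0 y 27.0 41.0
```

View pics/w6.png

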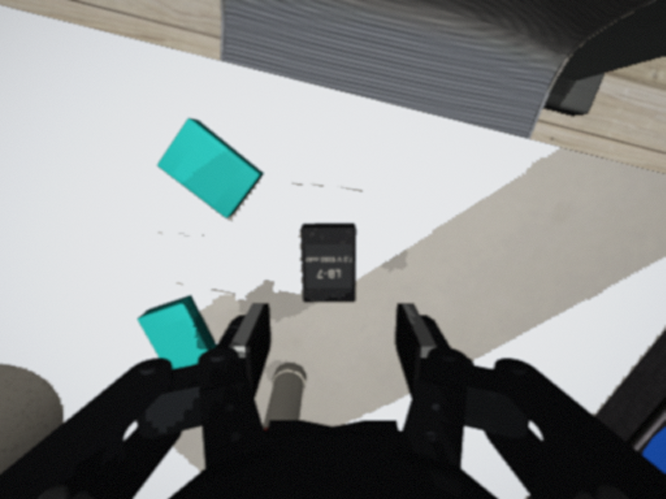

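The battery at (328,262) is square to the fingers, measured (454.1,-388.1) at 13.6°. The glue stick at (288,385) and the turquoise packs are clear of the fingers. I descend in stages.

Call:
send_rows --steps '[{"linear":[-0.001,-0.001,0.04],"turn":-0.008},{"linear":[-0.001,-0.001,0.07],"turn":-0.008},{"linear":[-0.001,-0.001,0.078],"turn":-0.008},{"linear":[-0.001,-0.001,0.082],"turn":-0.008},{"linear":[-0.001,-0.001,0.084],"turn":-0.008},{"linear":[-0.001,-0.001,0.084],"turn":-0.008}]'

```text
time_s: 15.45
tool_pos: [455.8, -387.9, -22.8]
tcp_rot: [-0.117, 0.993, -0.001, 0.001]
force: [-0.1, -0.2, 0.8]
width: 0.646
gripper_force: 0.0
```

```bash
python3 - <<'E'
from h import *
s=ctrl.sense(); print(s['time_s'],s['tool_pos'],s['tcp_rot'],s['width'],s['force'])
f=wrist(); W=wcloud(f); blob(W,454,-388,36,16,4)
u=[W[v,uu] for v in range(384) for uu in range(512)]
D=f['depth'];p=W.reshape(-1,3); c=s['tool_pos']; y=np.array([math.cos(math.radians(103.4)),math.sin(math.radians(103.4))])
d=(p[:,:2]-c[:2]); a=d@y; b=d@np.array([-y[1],y[0]])
for sg in(-1,1):
    m=(abs(sg*a-31)<3)&(abs(b)<14)&(p[:,2]<60); print(sg,np.histogram(p[m][:,2],bins=range(-4,40,4)))
E
```

```text
15.45 [ 455.84793678 -387.88470689  -22.80172297] [-1.17488475e-01  9.93073671e-01 -7.85978628e-04  7.24794961e-04] 0.6460197263113173 [-0.13779247 -0.21289631  0.77412674]
5685 ((453.8927001953125, -388.32086181640625), (52.373043060302734, 68.00785064697266), 12.95274543762207) 16.541415238733087
-1 (array([ 55, 184,   0,   0,   4,  28,  40,  45,  45,  50]), array([-4,  0,  4,  8, 12, 16, 20, 24, 28, 32, 36]))
1 (array([ 57, 167,   0,   0,   5,  27,  42,  38,  44,  49]), array([-4,  0,  4,  8, 12, 16, 20, 24, 28, 32, 36]))
```

Call:
send_rows --steps '[{"linear":[0,0,0.003],"turn":0},{"linear":[0,0,0.006],"turn":0},{"linear":[0,0,0.006],"turn":0},{"linear":[0,0,0.006],"turn":0}]'

```text
time_s: 15.9
tool_pos: [454.9, -387.4, -30.3]
tcp_rot: [-0.117, 0.993, 0.0, -0.0]
force: [0.6, -0.6, 0.5]
width: 0.638
gripper_force: 0.0
```

Call:
send_rows --steps '[{"linear":[0,0,0],"turn":0},{"linear":[0,0,0],"turn":0},{"linear":[0,0,0],"turn":0},{"linear":[0,0,0],"turn":0},{"linear":[0,0,0],"turn":0},{"linear":[0,0,0],"turn":0}]' --fingers 0.025

```text
time_s: 16.5
tool_pos: [455.2, -387.6, -30.0]
tcp_rot: [-0.117, 0.993, -0.0, 0.0]
force: [-0.4, 0.6, 2.4]
width: 0.413
gripper_force: 31.5
```

```bash
python3 - <<'E'
from h import *
s=ctrl.sense(); print(s['time_s'],s['tool_pos'],s['tcp_rot'],s['width'],s['gripper_force'],s['force'])
json.dump([454.0,-388.1,-30,103.4],open('cmd.json','w'))
plan([(454,-388.1,60,103.4),(620.3,-115.2,60,78.7),(620.3,-115.2,0,78.7)])
E
```

```text
16.5 [ 455.15078791 -387.60065682  -29.98994686] [-1.17331731e-01  9.93092754e-01 -1.67477264e-04  1.37385159e-04] 0.41250218582881676 31.451025009155273 [-0.37043735  0.62286357  2.38995493]
lin [0.0, 0.0, -0.09] turn -0.0 rows>=1.8 -> (454, -388.1, 60, 103.4)
lin [-0.225, 0.227, -0.0] turn 0.431 rows>=6.4 -> (620.3, -115.2, 60, 78.7)
lin [-0.0, -0.0, 0.06] turn 0.0 rows>=1.2 -> (620.3, -115.2, 0, 78.7)
```

Call:
send_rows --steps '[{"linear":[0,0,-0.02],"turn":0},{"linear":[0,0,-0.055],"turn":0},{"linear":[0,0,-0.09],"turn":0},{"linear":[0,0,-0.09],"turn":0}]'

```text
time_s: 16.9
tool_pos: [457.3, -389.3, 64.8]
tcp_rot: [-0.117, 0.993, -0.003, 0.003]
force: [0.6, -0.2, -0.5]
width: 0.413
gripper_force: 31.2
```

Call:
send_rows --steps '[{"linear":[-0.02,0.02,0],"turn":0.05},{"linear":[-0.05,0.05,0],"turn":0.11},{"linear":[-0.083,0.084,0],"turn":0.18},{"linear":[-0.116,0.117,0],"turn":0.25},{"linear":[-0.15,0.151,0],"turn":0.32},{"linear":[-0.183,0.185,0],"turn":0.38},{"linear":[-0.21,0.212,0],"turn":0.42},{"linear":[-0.225,0.227,0],"turn":0.431}]'

```text
time_s: 17.7
tool_pos: [621.7, -111.2, 58.5]
tcp_rot: [0.097, 0.995, 0.0, -0.001]
force: [-0.8, -0.2, -1.6]
width: 0.416
gripper_force: 31.2
```

Call:
send_rows --steps '[{"linear":[0,0,0.0],"turn":0},{"linear":[0,0,0.02],"turn":0},{"linear":[0,0,0.04],"turn":0},{"linear":[0,0,0.045],"turn":0},{"linear":[0,0,0.045],"turn":0}]'

```text
time_s: 18.2
tool_pos: [619.4, -114.9, 13.5]
tcp_rot: [0.098, 0.995, 0.0, -0.001]
force: [-0.0, -0.1, -0.5]
width: 0.412
gripper_force: 31.2
```

```bash
python3 - <<'E'
from h import *
s=ctrl.sense(); print(s['time_s'],s['tool_pos'],s['tcp_rot'],s['width'],s['gripper_force'],s['force'])
f=wrist(); save(f['pixels'],'w7.png',3,(150,170,360,340))
E
```

```text
18.2 [ 619.39363918 -114.86026959   13.47631093] [ 9.81551656e-02  9.95170023e-01  1.48302961e-05 -1.47928643e-03] 0.41218932190910734 31.164779663085938 [-0.04916367 -0.05460987 -0.48259018]
```

View pics/w7.png

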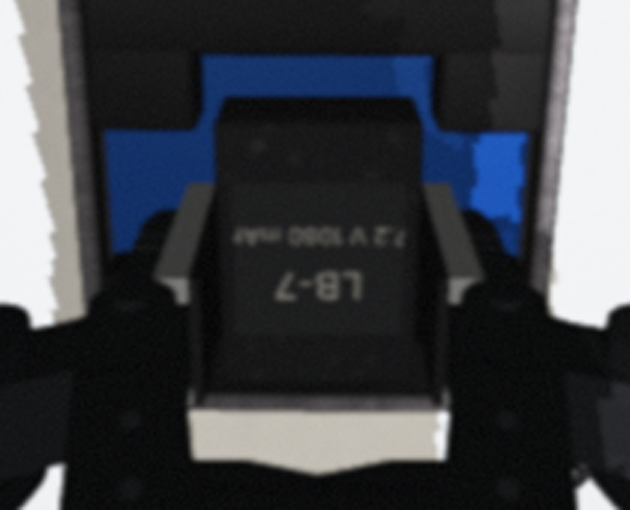

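The battery, label up, is held level and laterally centred over the pocket: battery edges at 218..420 px, pocket edges at 200..437 px. I check the fit along the row.

```bash
python3 - <<'E'
from h import *
s=ctrl.sense(); f=wrist(); W=wcloud(f)
g=lambda u,v:(150+u/3,170+v/3)
d=np.array([math.cos(math.radians(-11.4)),math.sin(math.radians(-11.4))]); n=np.array([-d[1],d[0]])
for nm,u,v,z in [('near rim',318,55,35),('chan edge L',150,130,35),('chan edge R',485,130,35),('batt bottom near',318,97,43.5)]:
    p=P(f,*g(u,v),z)[:2]; r=p-s['tool_pos'][:2]; print(nm,p.round(1),'rel row',(r@d).round(1),'across',(r@n).round(1))
m=(abs(W[...,2]-60)<4)&(np.hypot(W[...,0]-s['tool_pos'][0],W[...,1]-s['tool_pos'][1])<34)
r=W[m][:,:2]-s['tool_pos'][:2]; print(len(r),'top z',np.median(W[m][:,2]),'row',np.percentile(r@d,[1,99]),'across',np.percentile(r@n,[1,99]))
E
```

```text
near rim [ 589.5 -108.8] rel row -31.4 across -0.1
chan edge L [ 598.4 -145.4] rel row -15.5 across -34.2
chan edge R [611.7 -78.6] rel row -15.6 across 33.9
batt bottom near [ 595.4 -110. ] rel row -25.4 across -0.1
6299 top z 61.17482722207251 row [-27.06722599  23.6484328 ] across [-26.81357186  26.11603424]
```

Both the rim and the channel line up within 1 mm. I lower and release.

Call:
send_rows --steps '[{"linear":[0,0,0.007],"turn":0},{"linear":[0,0,0.014],"turn":0},{"linear":[0,0,0.019],"turn":0},{"linear":[0,0,0.021],"turn":0},{"linear":[0,0,0.022],"turn":0},{"linear":[0,0,0.022],"turn":0}]'

```text
time_s: 18.9
tool_pos: [620.9, -114.3, -7.0]
tcp_rot: [0.098, 0.995, -0.0, 0.0]
force: [-1.0, 0.2, 1.4]
width: 0.416
gripper_force: 31.3
```

Call:
send_rows --steps '[{"linear":[0,0,0],"turn":0},{"linear":[0,0,0],"turn":0},{"linear":[0,0,0],"turn":0},{"linear":[0,0,0],"turn":0},{"linear":[0,0,-0.03],"turn":0},{"linear":[0,0,-0.08],"turn":0},{"linear":[0,0,-0.08],"turn":0},{"linear":[0,0,-0.08],"turn":0}]' --fingers 0.046

```text
time_s: 19.7
tool_pos: [622.2, -114.5, 74.6]
tcp_rot: [0.098, 0.995, -0.0, 0.002]
force: [-0.2, 0.1, 0.2]
width: 0.537
gripper_force: 0.0
```

```bash
python3 - <<'E'
from h import *
s=ctrl.sense(); print(s['time_s'],s['tool_pos'],s['width'],s['force'])
f=wrist(); W=wcloud(f); blob(W,620,-115,24,40,6); blob(W,531,-97,30,13,4); blob(W,439,-77,25,65,5)
c=json.load(open('cmd.json')); c[2]=73; json.dump(c,open('cmd.json','w'))
plan([(612.7,-300.9,85,78.7)])
E
```

```text
19.7 [ 622.20745706 -114.51106366   74.64703437] 0.5371264980946753 [-0.15085944  0.05523655  0.17970467]
2155 ((620.0516357421875, -114.62237548828125), (35.91004180908203, 47.764156341552734), 79.98799133300781) 39.619070886128405
4535 ((530.924072265625, -96.960693359375), (59.32268142700195, 59.32874298095703), 77.07390594482422) 13.467833769704505
0  
lin [-0.029, -0.184, -0.012] turn 0.0 rows>=3.7 -> (612.7, -300.9, 85, 78.7)
```

The battery is seated flat with its top at z≈39. I move above the lens and open fully.

Call:
send_rows --steps '[{"linear":[-0.029,-0.184,-0.012],"turn":0},{"linear":[-0.029,-0.184,-0.012],"turn":0},{"linear":[-0.029,-0.184,-0.012],"turn":0},{"linear":[-0.029,-0.184,-0.012],"turn":0},{"linear":[-0.029,-0.184,-0.012],"turn":0},{"linear":[-0.029,-0.184,-0.012],"turn":0},{"linear":[-0.029,-0.184,-0.012],"turn":0},{"linear":[-0.029,-0.184,-0.012],"turn":0}]' --fingers 0.0854

```text
time_s: 20.55
tool_pos: [613.5, -298.9, 84.2]
tcp_rot: [0.097, 0.995, 0.0, -0.001]
force: [-0.5, -0.0, 0.8]
width: 0.999
gripper_force: 0.0
```

```bash
python3 - <<'E'
from h import *
s=ctrl.sense(); print(s['time_s'],s['tool_pos'],s['width'],s['force'])
f=wrist(); W=wcloud(f); blob(W,612,-301,45,71,4); tips(f)
m=abs(W[...,2]-71)<4; m&=np.hypot(W[...,0]-612,W[...,1]+301)<45; print(cv2.minEnclosingCircle(W[m][:,:2].astype(np.float32)))
E
```

```text
20.55 [ 613.4928523  -298.89958132   84.22372817] 0.9993034664218283 [-0.52422833 -0.00692552  0.81460225]
5885 ((613.61572265625, -302.0094909667969), (66.41345977783203, 66.90979766845703), 58.46438980102539) 71.53546351473514
side -1 9664
  z -41 45 x -9.0 10.0 y -43.0 -43.0
  z -47 201 x -11.0 12.0 y -56.0 -43.0
  z -53 300 x -11.0 12.0 y -57.0 -42.0
  z -59 341 x -11.0 12.0 y -57.0 -43.0
  z -65 381 x -10.0 12.0 y -57.0 -42.0
side 1 10010
  z -41 47 x -9.0 10.0 y 42.0 43.0
  z -47 205 x -10.0 12.0 y 42.0 54.0
  z -53 291 x -11.0 12.0 y 42.0 56.0
  z -59 343 x -11.0 12.0 y 42.0 56.0
  z -65 380 x -11.0 12.0 y 42.0 56.0
((613.430419921875, -301.73846435546875), 34.075748443603516)
```

The lens centre is (613.4,-301.8), top z=71. Tips are 45 mm behind the TCP at full opening, so I go to TCP z≈-13 to grip the ribbed ring.

Call:
send_rows --steps '[{"linear":[-0.001,-0.001,0],"turn":0},{"linear":[-0.001,-0.001,0.02],"turn":0},{"linear":[-0.001,-0.001,0.045],"turn":0},{"linear":[-0.001,-0.001,0.07],"turn":0},{"linear":[-0.001,-0.001,0.09],"turn":0},{"linear":[-0.001,-0.001,0.098],"turn":0},{"linear":[-0.001,-0.001,0.098],"turn":0},{"linear":[-0.001,-0.001,0.098],"turn":0}]'

```text
time_s: 21.4
tool_pos: [615.0, -301.6, -12.1]
tcp_rot: [0.098, 0.995, -0.0, 0.001]
force: [0.5, 0.5, -0.2]
width: 1.004
gripper_force: 0.0
```

Call:
send_rows --steps '[{"linear":[0,0,0],"turn":0},{"linear":[0,0,0],"turn":0},{"linear":[0,0,0],"turn":0},{"linear":[0,0,0],"turn":0},{"linear":[0,0,0],"turn":0},{"linear":[0,0,0],"turn":0}]' --fingers 0.055 --grip_force 45

```text
time_s: 22.0
tool_pos: [615.4, -302.0, -11.3]
tcp_rot: [0.098, 0.995, -0.0, 0.001]
force: [-0.9, 1.3, 5.8]
width: 0.756
gripper_force: 50.9
```

```bash
python3 - <<'E'
from h import *
s=ctrl.sense(); print(s['time_s'],s['tool_pos'],s['width'],s['gripper_force'],s['force'])
json.dump([613.5,-302,-13,78.7],open('cmd.json','w'))
f=wrist(); W=wcloud(f); blob(W,613,-302,45,71,4)
plan([(613.5,-302,70,78.7),(530.6,-97,70,78.7)])
E
```

```text
22.0 [ 615.43761094 -302.00978077  -11.33231275] 0.7558402026786135 50.900309424614534 [-0.93165536  1.25643241  5.77013661]
14362 ((604.4689331054688, -300.3313293457031), (87.78768920898438, 50.02810287475586), 78.93144989013672) 71.60259720829386
lin [0.0, 0.0, -0.083] turn -0.0 rows>=1.7 -> (613.5, -302, 70, 78.7)
lin [0.121, 0.185, -0.0] turn -0.0 rows>=4.4 -> (530.6, -97, 70, 78.7)
```

Call:
send_rows --steps '[{"linear":[0,0,-0.008],"turn":0},{"linear":[0,0,-0.025],"turn":0},{"linear":[0,0,-0.045],"turn":0},{"linear":[0,0,-0.065],"turn":0},{"linear":[0,0,-0.078],"turn":0},{"linear":[0,0,-0.083],"turn":0},{"linear":[0,0,-0.083],"turn":0}]'

```text
time_s: 22.75
tool_pos: [614.6, -301.7, 70.3]
tcp_rot: [0.098, 0.995, -0.0, 0.0]
force: [-0.8, -0.1, -2.3]
width: 0.753
gripper_force: 50.6
```

Call:
send_rows --steps '[{"linear":[0.005,0.008,0],"turn":0},{"linear":[0.015,0.023,0],"turn":0},{"linear":[0.03,0.046,0],"turn":0},{"linear":[0.047,0.072,0],"turn":0},{"linear":[0.065,0.099,0],"turn":0},{"linear":[0.083,0.127,0],"turn":0},{"linear":[0.1,0.153,0],"turn":0},{"linear":[0.112,0.172,0],"turn":0}]'

```text
time_s: 23.55
tool_pos: [535.7, -108.8, 68.6]
tcp_rot: [0.097, 0.995, 0.0, -0.001]
force: [0.3, 0.8, -2.0]
width: 0.758
gripper_force: 50.6
```

Call:
send_rows --steps '[{"linear":[0.007,0.01,0.005],"turn":0},{"linear":[0.009,0.013,0.02],"turn":0},{"linear":[0.009,0.013,0.035],"turn":0},{"linear":[0.009,0.013,0.04],"turn":0},{"linear":[0.009,0.013,0.04],"turn":0},{"linear":[0.009,0.013,0.04],"turn":0}]'

```text
time_s: 24.15
tool_pos: [531.7, -96.8, 29.9]
tcp_rot: [0.098, 0.995, -0.0, -0.0]
force: [-0.1, 0.2, -2.2]
width: 0.756
gripper_force: 50.5
```

```bash
python3 - <<'E'
from h import *
s=ctrl.sense(); print(s['time_s'],s['tool_pos'],s['tcp_rot'],s['width'],s['gripper_force'],s['force'])
f=wrist(); pickle.dump(f,open('wrist.pkl','wb')); save(f['pixels'],'w8.png',3,(150,150,360,340))
W=wcloud(f); c=s['tool_pos'][:2]
z=71+11.3+s['tool_pos'][2]; m=(abs(W[...,2]-z)<4)&(np.hypot(*(W[...,:2]-c).transpose(2,0,1))<36); q=W[m]
A=np.c_[q[:,:2],np.ones(len(q))]; print('plane',np.linalg.lstsq(A,q[:,2],rcond=None)[0], z, np.median(q[:,2]))
E
```

```text
24.15 [531.74195443 -96.8268919   29.8705462 ] [ 9.79592777e-02  9.95190422e-01 -3.29877342e-05 -4.96300108e-05] 0.7556105747456399 50.53929380374029 [-0.05048817  0.23934187 -2.24528553]
plane [ 2.71186378e-02 -4.30117343e-03  9.82474721e+01] 112.1705461963417 112.82594146535976
```

View pics/w8.png

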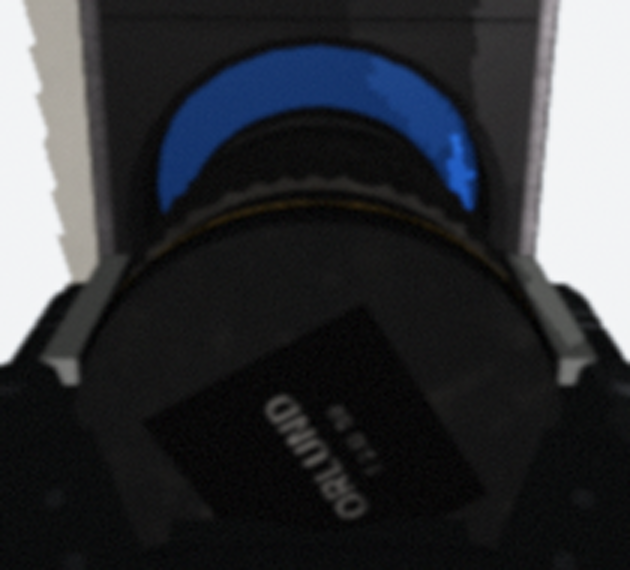

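The lens is upright (plane tilt about 0.03) and laterally centred over the well: blue at 160..477 px, lens at 80..555 px. I check the fit along the row.

```bash
python3 - <<'E'
from h import *
f=pickle.load(open('wrist.pkl','rb')); s=ctrl.sense(); d=np.array([math.cos(math.radians(-11.4)),math.sin(math.radians(-11.4))])
for nm,u,v,z,r in [('well bevel foot',318,43,32,40),('lens bottom near',318,107,41.3,34),('lens top near',318,205,110,34)]:
    p=P(f,150+u/3,150+v/3,z)[:2]; print(nm,p.round(1),'centre',(p+r*d).round(1))
W=wcloud(f); z=112.5; m=(abs(W[...,2]-z)<4)&(np.hypot(W[...,0]-531,W[...,1]+97)<40); r=(W[m][:,:2]-s['tool_pos'][:2])
print('lens top row extent',np.percentile(r@d,[.2,99.8]))
E
```

```text
well bevel foot [490.1 -88.6] centre [529.4 -96.5]
lens bottom near [501.7 -90.9] centre [535.  -97.6]
lens top near [496.1 -89.8] centre [529.5 -96.6]
lens top row extent [-35.19244805  12.38542286]
```

The centres agree within 1 mm. I lower the lens.

Call:
send_rows --steps '[{"linear":[0,0,0.005],"turn":0},{"linear":[0,0,0.011],"turn":0},{"linear":[0,0,0.016],"turn":0},{"linear":[0,0,0.021],"turn":0},{"linear":[0,0,0.025],"turn":0},{"linear":[0,0,0.027],"turn":0},{"linear":[0,0,0.0275],"turn":0},{"linear":[0,0,0.0275],"turn":0}]'

```text
time_s: 25.0
tool_pos: [531.7, -96.6, 2.3]
tcp_rot: [0.098, 0.995, 0.0, -0.0]
force: [0.2, -0.2, -1.9]
width: 0.76
gripper_force: 50.6
```

Call:
send_rows --steps '[{"linear":[0,0,0.001],"turn":0},{"linear":[0,0,0.001],"turn":0}]'

```text
time_s: 25.2
tool_pos: [531.9, -96.6, 1.7]
tcp_rot: [0.098, 0.995, -0.0, 0.0]
force: [-0.2, 0.6, 0.1]
width: 0.76
gripper_force: 50.7
```

Force has gone from -2 to 0, so the lens is touching the floor. I go down a hair more, release, and retreat.

Call:
send_rows --steps '[{"linear":[0,0,0.0005],"turn":0},{"linear":[0,0,0.0005],"turn":0}]'

```text
time_s: 25.4
tool_pos: [531.9, -96.6, 1.6]
tcp_rot: [0.098, 0.995, -0.0, 0.0]
force: [-3.1, 0.8, 5.8]
width: 0.754
gripper_force: 51.3
```

Call:
send_rows --steps '[{"linear":[0,0,0],"turn":0},{"linear":[0,0,0],"turn":0},{"linear":[0,0,0],"turn":0},{"linear":[0,0,0],"turn":0},{"linear":[0,0,-0.02],"turn":0},{"linear":[0,0,-0.06],"turn":0},{"linear":[0,0,-0.1],"turn":0},{"linear":[0,0,-0.12],"turn":0}]' --fingers 0.082

```text
time_s: 26.2
tool_pos: [533.0, -96.8, 124.3]
tcp_rot: [0.098, 0.995, -0.0, 0.002]
force: [0.9, 0.8, 0.1]
width: 0.962
gripper_force: 0.0
```

Call:
send_rows --steps '[{"linear":[0.15,0.1,-0.05],"turn":0},{"linear":[0.15,0.1,-0.05],"turn":0},{"linear":[0.15,0.1,-0.05],"turn":0},{"linear":[0.15,0.1,-0.05],"turn":0},{"linear":[0.15,0.1,-0.05],"turn":0},{"linear":[0.15,0.1,-0.05],"turn":0}]'

```text
time_s: 26.8
tool_pos: [404.1, 31.1, 171.3]
tcp_rot: [0.097, 0.995, 0.0, 0.001]
force: [0.3, 0.3, -0.2]
width: 0.955
gripper_force: 0.0
```

```bash
python3 - <<'E'
from h import *
s=ctrl.sense(); print(s['time_s'],s['tool_pos'],s['width'],s['force'])
f=snap('top'); save(f['pixels'],'top9.png',1.5); W=wcloud({**f,'R':np.array(f['R']),'t':np.array(f['t'])})
for a in [(531,-97,40,84),(439,-78,25,65),(620,-115,30,39,3),(535,155,30,58),(552,-395,20,90)]: blob(W,*a)
E
```

```text
26.8 [404.10314304  31.12696961 171.29192812] 0.9549120076342794 [ 0.26116921  0.32569409 -0.24843694]
554 ((529.8761596679688, -96.26531982421875), (64.81243896484375, 65.796630859375), 89.6832275390625) 83.42548141396179
139 ((438.7099304199219, -76.56127166748047), (32.64490509033203, 29.925851821899414), 1.3377796411514282) 64.04057946371964
227 ((619.3900756835938, -113.71116638183594), (35.693214416503906, 52.63994216918945), 77.70467376708984) 38.551440109637674
0  
70 ((553.431640625, -395.322509765625), (21.964860916137695, 21.190284729003906), 26.596466064453125) 89.68201848897786
```

View pics/top9.png

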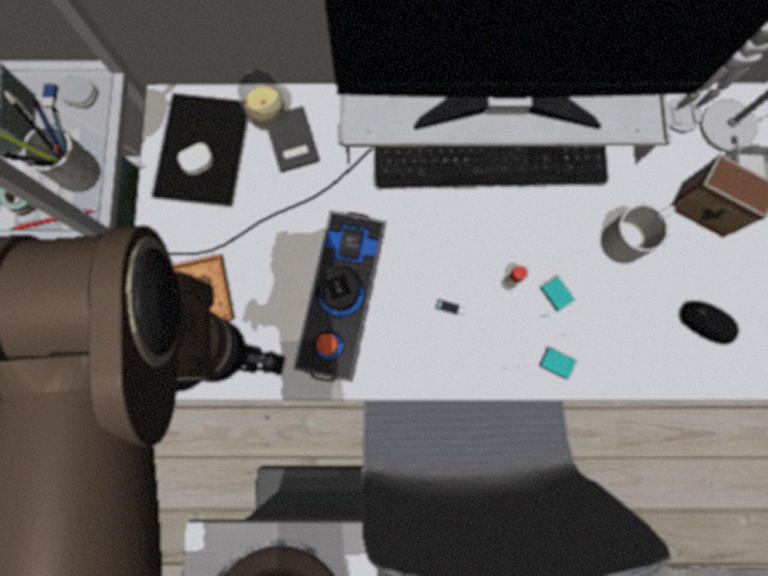

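The insert holds the battery at (350,243), the lens at (342,290) and the white can at (328,345), all at their seated heights. The glue stick and USB stick haven't moved. The arm hides the tray from above, so I check the shot roll from the scene camera and then hand in.

```bash
python3 - <<'E'
from h import *
f=grab_frame('scene'); f['R']=np.array(f['R']);f['t']=np.array(f['t']); W=wcloud(f)
m=(abs(W[...,2]-58)<4)&(np.hypot(W[...,0]-535,W[...,1]-155)<25); print(m.sum(), W[m].mean(0) if m.any() else '')
if m.sum()>5: print(workorder.finish_job())
E
```

```text
58 [535.90289411 152.7087322   57.76283486]
the job is handed in; nothing more can be done
None
```

The job is done and handed in at about 27 s: the shot roll stands in the tray, the fresh roll, battery and lens are seated in their cut-outs at the expected heights, and the glue stick and memory stick were left alone.

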